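Seat the amber filter in the filter slide and close its keeper

ROBOT

A 6-joint arm with a two-finger parallel gripper is mounted at the origin on a cart in front of the work surface, level with it; the furniture and walls round the work are solid. World frame = base frame: x ahead of the robot, y to its left, z up, the work surface at z = 0. Lengths are in m, angles in rad, forces in N, time in s.
With the tool pointing down it reaches from about 0.375 to 0.975 m from the base axis. Payload 3.8 kg.
Tool frame: the origin (TCP) lies between the finger pads; the fingertips stand 17 mm ahead of it and the grasp point (between the pads) lies 2 mm behind it; y points along the fingers, z is the direction in which the jaws open and shut, and the axes are right-handed (so a half turn about y gives the same grasp; the last joint's range is limited). The gripper opens to 85 mm and grips with 20 to 120 N. Pads are 22 mm wide; open, the fingers measure 114 mm over their backs; the gripper's body (76 mm by 85 mm) begins 54 mm behind the grasp point. The pads swing forward as they close: fully open they stand 13 mm farther back than shut.
Start: joints at [1.147, 0.264, 1.604, -0, 1.274, -0.037], TCP at [0.255, 0.625, 0.248] pointing down, gripper open.
Joint ranges: [-2.63, 2.63], [-0.94, 2.18], [0.31, 2.57], [-1.31, 4.45], [0, 2.66], [-2.55, 2.55]. Speed limits (rad/s): [2.57, 2.57, 3.14, 3.14, 3.14, 3.14].

INTERFACE

Orientations are given as a rotation vector (axis times angle).
In Python, from workcell import bot, eyes, nets gives the robot as it stands. The module is installed in compiled form; this text tells all that it offers.
- The arm moves only by the tool jog_arm, never from a script. Its arguments are lists of equal length, an entry for each row: "turn": the turn, a rotation vector about the tool's x, y, z in rad, a list of three; "slide": the shift along the tool's x, y, z in mm, a list of three; "grip": the opening in per cent of the stroke, from 0 (shut) to 100 (fully open). A call has 1 to 5 rows; each row shifts and turns the commanded pose from where the row before left it, along the tool's axes as they then stand; what a row does not reach is not made up. A row lasts 1/10 s, in which the tool goes at most 50 mm and 8.59 degrees, less where a joint would pass 70% of its speed; a pose out of reach is approached as far as the arm can. A call with a gripper value outside its range is refused whole. The fingers move at their own pace and stop on an object; "newtons" is the grip in N (left out, the last holds). Time passes only in rows, so rows that do not move let the fingers close. It gives the time, the measured TCP pose, the force and the opening at its end, in the units of the state.
- bot.read_state(): the state, without advancing time (a new reading comes with each control period).
- eyes.read_camera(name): name is "side" or "top"; returns a dict with "img" (400x640x3 uint8, red, green, blue), "depth" (400x640 float32, m along the optical axis (not along the pixel's ray), 0 where there is no reading), "intrinsics" (3x3 intrinsics, pixels), "position" and "rotation" of the camera in the world. Camera axes: x right, y down, z forward; pixel columns grow to the right and rows downward; lengths in m; the calibration is good to about 2 mm. A picture is of the moment at which its call begins.
- bot.finish_job(): hands the job in, once; it reports no verdict.
Trained networks look in a picture, given as the dict that the camera call returned (one of the last four; its "shot" number tells which), for a name from the list of things; names that differ only in an ending like _2 or _b are one class to them, and where a whole thing is asked for, a point or a joint stands for the part that bears it (a point fixed in the world has none). Each returns a list of dicts, best first, with "conf" (0 to 1); they miss things now and then, are a little off and sometimes report something else, mostly with a low value. They report only what shows in the picture. A call takes as long as a camera call.
- nets.search_frame(thing, picture): "xyz" ([x, y, z] in m, in the coordinates of the camera as it stood for that picture, good to about 4 mm: the middle of the surface that is visible of it).
The state is a dict: "time": time; "q": joint angles; "joint_vel": joint speeds; "joint_torque": joint torques, N m; "tool_pos": TCP position; "tcp_rot": TCP orientation; "wrist_force": force on the tool from outside, world axes, zero at the start; "torque": the same for the moment, N m; "width": opening from 0.0 (shut) to 1.0 (fully open).
Only numpy, scipy, OpenCV 4.12 (cv2) and the standard library are available. Lean on these libraries where they do the work, as an engineer would, in place of code of your own. Each camera call takes 0.05 s, during which the arm holds its last target.

TASK

The photometer's filter slide is drawn out, and the amber filter lies loose on its top face beside the empty pocket. With the fingertips push the filter across the pocket's rim until it drops in and lies flat, then push the red post of the open keeper round until the keeper stands fully home over the filter, like the one on the green filter, so that the slide could go back into its port. Do not pick the filter up or touch its glass, and leave the green filter, its keeper and the other things on the bench as they are.

Things in the scene. Friction and masses are not known exactly. Their poses are not given: they have to be found in the camera images.
- filter_slide: Filter slide: aluminium plate 100 x 200 mm, drawn out of a white photometer 146 wide, 76 mm high (y = -98 to -206 mm); all fixed. Origin on the worktop under the plate's middle, x across, y along it to a low black pull tab (y = 98 to 130, 14 mm high). Flat top face 20 mm above the origin. Empty pocket at y = +8, green filter's at y = -64 mm. The amber filter starts centred at y = +56 to +66.
- pocket (a point): Centre of the floor of the empty pocket. The pocket is 54 mm across and 6 mm deep (its floor is 14 mm above the worktop, its rim 20 mm, edge slightly bevelled), with a 26 mm light hole through the floor. Axes as those of the slide.
- amber_filter: The loose filter: amber glass in a knurled steel ring, 50 mm across, 12 mm thick, about 0.07 kg. Origin at the centre of its underside, z up. It lies flat on the slide's top face. Its glass, 38 mm across, is flush with the ring's top. Seated, its underside rests on the pocket floor and the ring stands 6 mm above the slide's top face.
- keeper (a joint): Keeper of the empty pocket: flat steel arm, 4 mm thick, 11 wide, turning on an upright screw, its underside 7.5 mm above the slide's top face: it passes over a seated filter but strikes one still lying on top. 0 = fully home, over the filter's ring, against its stop; grows as it opens, to 1.8 rad. Closing turns it anticlockwise seen from above. Stays where left (about 1 N at the post moves it).
- keeper_pivot (a point): Centre of the keeper's turning axis at the underside of its arm: at x = +40, y = -28 mm in the slide's frame, 27.5 mm above the worktop. The arm reaches 35 mm from this axis.
- keeper_post (a point): Middle of the keeper's finger post, a red upright pin 11 mm across, 29 mm from the pivot axis along the arm; the post spans 35.5 to 50.5 mm above the worktop and this point is 43.5 mm above it.
- green_filter: The green glass filter, same size as the amber one, already seated in the other pocket. Leave it.
- green_keeper (a joint): The keeper of the green filter, same kind, closed (0), pivot at x = -40, y = -28 mm in the slide's frame. Leave it closed.
- amber_filter_glass: The amber glass of the loose filter (38 mm across); same origin and axes as the amber filter. Not to be touched.
- flask_3: Volumetric flask, 61 mm bulb, 198 mm tall, on the right. Leave it.
- pen: Blue pen, 140 mm long, lying on the left. Leave it.
- reagent_left: White bottle with red cap, 66 mm wide, 150 mm tall, at the far left. Leave it.
- lamp_carton_1: Upright lamp carton, grey, 46 mm square, 158 mm tall, behind the slide. Leave it.
- lamp_carton_2: Upright lamp carton, beige, 46 mm square, 158 mm tall, behind the slide. Leave it.
- lamp_loose: Hollow cathode lamp lying on its foam block, 142 mm long, 55 mm high, behind the slide. Leave it.
- tweezers: Steel tweezers, 128 mm long, lying left of the slide. Leave them.
- timer: White lab timer, 62 mm square, 21 mm high, at the back left. Leave it.
- screwdriver: Screwdriver with red handle, 189 mm long, lying on the left. Leave it.
- green_pocket (a point): Centre of the floor of the pocket that holds the green filter; same size as the empty one.

How it is judged:
On the way, in this order (a step that is already met when the one before it is completed fails the run):
1. the amber filter lies flat in the pocket while its keeper is still open (horizontal distance between amber_filter and pocket below 0.0035 m and z of amber_filter in the frame of pocket below 0.0015 m and angle between amber_filter's own z axis and vertical below 0.06 rad and value of joint keeper above 0.5 rad), for 0.2 s.
2. the keeper stands fully home over the seated filter (horizontal distance between amber_filter and pocket below 0.0035 m and z of amber_filter in the frame of pocket below 0.0015 m and angle between amber_filter's own z axis and vertical below 0.06 rad and value of joint keeper below 0.08 rad), for 0.2 s.
At the end, for the whole second after the job is handed in: The amber filter lies flat on the floor of the pocket (within 3.5 mm of its centre, no more than 1.5 mm high, tilted less than 0.06 rad) and at rest; its keeper is within 0.08 rad of fully home; the green filter is in its pocket (within 4 mm) and its keeper within 0.1 rad of closed (all of step 2 and linear speed of amber_filter below 0.01 m/s and horizontal distance between green_filter and green_pocket below 0.004 m and value of joint green_keeper below 0.1 rad); the robot touches nothing.
It fails at once if the amber filter is lifted more than 6 mm off the slide's top face (z of amber_filter in the frame of filter_slide above 0.026 m).
It fails at once if a finger presses on the amber glass (contact force between the fingers and amber_filter_glass above 0.5 N).
It fails at once if the green filter is moved or its keeper opened (distance of green_filter from where it was at the start of the episode above 0.006 m or value of joint green_keeper above 0.2 rad).
It fails at once if another thing on the bench is moved more than 15 mm (distance of any of flask_3, pen, reagent_left, lamp_carton_1, lamp_carton_2, lamp_loose, tweezers, timer, screwdriver from where it was at the start of the episode above 0.015 m).
It also fails if it takes over 54 s, if anything falls off the work surface, if the arm or the gripper's body presses on something with over 40 N, if the wrist force passes 120 N, or if a joint passes its speed limit or range.

## Working session

There is one attempt and no reset: what is moved stays moved. The work goes in short steps, Python scripts to look and compute and a tool call to move; the robot and the scene stay as the last step left them, time stands still between calls to the robot, and variables do not carry over. Pictures are saved under pics/ and viewed, and the job is handed in when it is done.

Besides the shell and the picture viewer there is one more tool, called as a command line: name --argument value ..., lists and objects as JSON in quotes. jog_arm: Moves the arm, as the interface text tells. Its arguments: {"type":"object","properties":{"turn":{"type":"array"},"slide":{"type":"array"},"grip":{"type":"array"},"newtons":{"type":"number"}},"required":["turn","slide","grip"]}

```bash
mkdir -p pics; ls
cat > h.py <<'E'
import numpy as np,cv2
from workcell import bot,eyes,nets
def shot(name,tag):
    p=eyes.read_camera(name); cv2.imwrite(f'pics/{tag}.png',p['img'][:,:,::-1]); return p
def w(p,xyz): return np.array(p['rotation'])@np.array(xyz)+np.array(p['position'])
def px(p,u,v,z=None):
    K=np.array(p['intrinsics']);d=np.linalg.inv(K)@[u,v,1]
    if z is None: return w(p,d*p['depth'][int(v),int(u)])
    r=np.array(p['rotation'])@d;o=np.array(p['position']);return o+r*(z-o[2])/r[2]
def proj(p,X):
    K=np.array(p['intrinsics']);c=np.array(p['rotation']).T@(np.array(X)-np.array(p['position']));c=K@c;return c[:2]/c[2]
E
python3 - <<'E'
from h import *
np.set_printoptions(precision=4,suppress=True)
print(bot.read_state())
for n in ('top','side'):
    p=shot(n,n+'0');print(n,p['position'],p['rotation'],p['intrinsics'])
    for t in ('filter_slide','amber_filter','green_filter','keeper','keeper_post','pocket'):
        try:
            for r in nets.search_frame(t,p)[:3]: print(t,round(r['conf'],2),w(p,r['xyz']),proj(p,w(p,r['xyz'])))
        except Exception as e: print(t,e)
E
```

```text
pics
{'time': 0.0, 'q': array([ 1.1471,  0.2647,  1.6053,  0.    ,  1.2737, -0.0369]), 'joint_vel': array([-0.0003,  0.0017,  0.0001, -0.0019,  0.    , -0.0001]), 'joint_torque': array([ -0.    , -51.5109, -36.7317,  -0.0004,   0.0133,   0.    ]), 'tool_pos': array([0.2543, 0.6245, 0.247 ]), 'tcp_rot': array([-1.5515,  0.3039, -0.3031]), 'wrist_force': array([0.1336, 0.9487, 0.0781]), 'torque': array([ 0.0295, -0.0255,  0.0113]), 'width': 1.0012978738756508}
top [0.3261 0.1605 1.2919] [-2.2275  1.9756 -0.2105] [[415.0066   0.     317.8204]
 [  0.     415.0066 193.8366]
 [  0.       0.       1.    ]]
filter_slide matmul: Input operand 1 does not have enough dimensions (has 0, gufunc core with signature (n?,k),(k,m?)->(n?,m?) requires 1)
amber_filter matmul: Input operand 1 does not have enough dimensions (has 0, gufunc core with signature (n?,k),(k,m?)->(n?,m?) requires 1)
green_filter matmul: Input operand 1 does not have enough dimensions (has 0, gufunc core with signature (n?,k),(k,m?)->(n?,m?) requires 1)
keeper_post matmul: Input operand 1 does not have enough dimensions (has 0, 
[... 460 characters left out ...]
n?,m?) requires 1)
amber_filter matmul: Input operand 1 does not have enough dimensions (has 0, gufunc core with signature (n?,k),(k,m?)->(n?,m?) requires 1)
green_filter matmul: Input operand 1 does not have enough dimensions (has 0, gufunc core with signature (n?,k),(k,m?)->(n?,m?) requires 1)
keeper matmul: Input operand 1 does not have enough dimensions (has 0, gufunc core with signature (n?,k),(k,m?)->(n?,m?) requires 1)
keeper_post matmul: Input operand 1 does not have enough dimensions (has 0, gufunc core with signature (n?,k),(k,m?)->(n?,m?) requires 1)
pocket matmul: Input operand 1 does not have enough dimensions (has 0, gufunc core with signature (n?,k),(k,m?)->(n?,m?) requires 1)
```

Camera rotation is a rotation vector.

```bash
python3 - <<'E'
s=open('h.py').read()
s=s.replace("p=eyes.read_camera(name);","p=dict(eyes.read_camera(name)); p['R']=cv2.Rodrigues(np.array(p['rotation'],float))[0];").replace("np.array(p['rotation'])","p['R']")
s=s.replace("p['R']=cv2.Rodrigues(np.array(p['rotation'],float))","p['R']=cv2.Rodrigues(np.array(p['rotation'],float))")
open('h.py','w').write(s)
E
python3 - <<'E'
from h import *
np.set_printoptions(precision=4,suppress=True)
for n in ('top','side'):
    p=shot(n,n+'1')
    for t in ('filter_slide','amber_filter','green_filter','keeper','keeper_post','pocket'):
        try:
            for r in nets.search_frame(t,p)[:3]: print(t,round(r['conf'],2),w(p,r['xyz']),proj(p,w(p,r['xyz'])))
        except Exception as e: print(t,e)
E
```

```text
filter_slide 0.83 [0.5678 0.1013 0.0359] [345.7691 205.2761]
amber_filter 0.62 [0.5699 0.2651 0.03  ] [293.1863 198.7377]
green_filter 0.58 [0.5779 0.1368 0.0269] [334.5649 201.2751]
keeper 0.67 [0.6286 0.4751 0.114 ] [223.4914 165.3478]
keeper 0.46 [0.6243 0.1817 0.0328] [321.9585 184.7262]
keeper_post 0.68 [ 0.3695 -0.1398  0.0503] [420.787  280.1485]
keeper_post 0.47 [0.6214 0.1853 0.0238] [320.6891 186.1549]
pocket 0.21 [0.5556 0.4878 0.0022] [223.5093 196.642 ]
filter_slide 0.72 [0.5722 0.1036 0.0209] [342.5757 190.503 ]
filter_slide 0.42 [0.6254 0.195  0.034 ] [314.0785 204.1997]
amber_filter 0.8 [0.5714 0.2647 0.0328] [322.0962 228.1081]
amber_filter 0.53 [0.7428 0.2554 0.1091] [265.0382 189.7261]
amber_filter 0.39 [0.6945 0.3782 0.0212] [263.388  248.3048]
keeper 0.64 [0.6265 0.189  0.0317] [314.5468 203.1341]
keeper 0.35 [0.8033 0.0163 0.0465] [285.0949 146.2335]
pocket 0.92 [0.5709 0.1044 0.0239] [342.9177 190.1491]
```

View pics/top0.png

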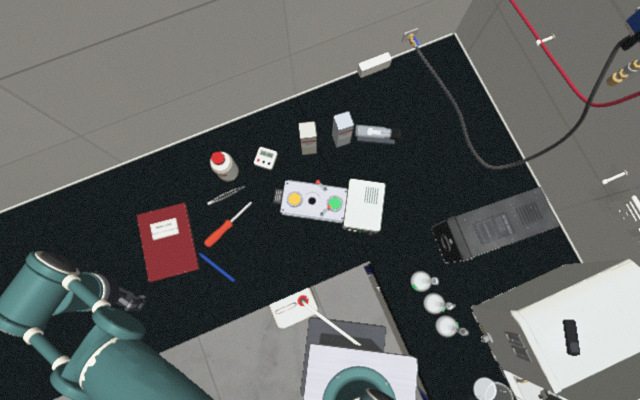

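View pics/side0.png

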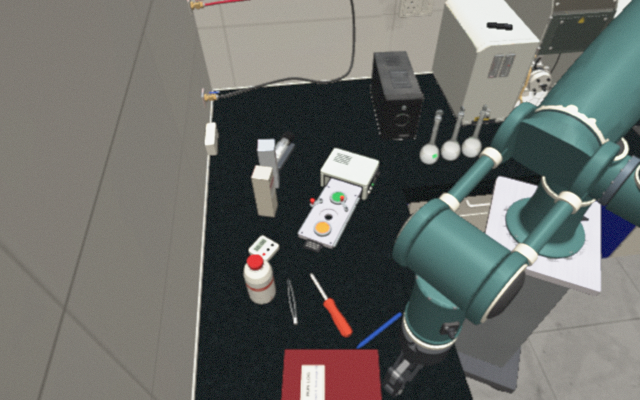

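Run:
```python
import cv2
a=cv2.imread('pics/top1.png')[165:250,260:400];cv2.imwrite('pics/z1.png',cv2.resize(a,None,fx=5.5,fy=5.5,interpolation=cv2.INTER_CUBIC))
a=cv2.imread('pics/side1.png')[140:260,280:400];cv2.imwrite('pics/z2.png',cv2.resize(a,None,fx=5,fy=5,interpolation=cv2.INTER_CUBIC))
```

```text
(no output)
```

View pics/z1.png

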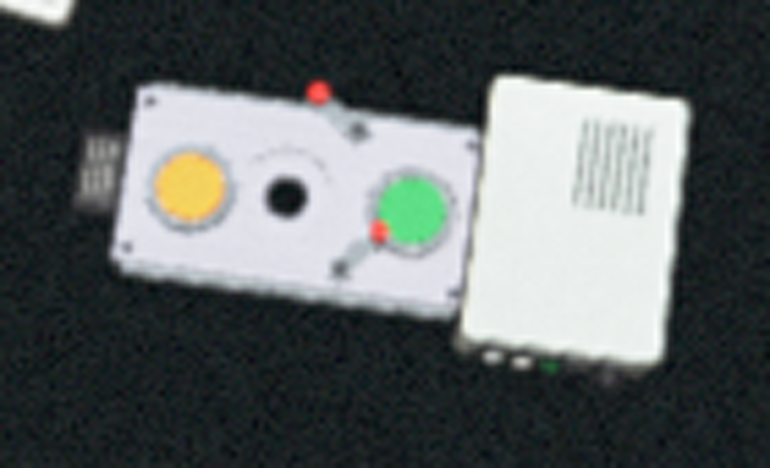

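View pics/z2.png

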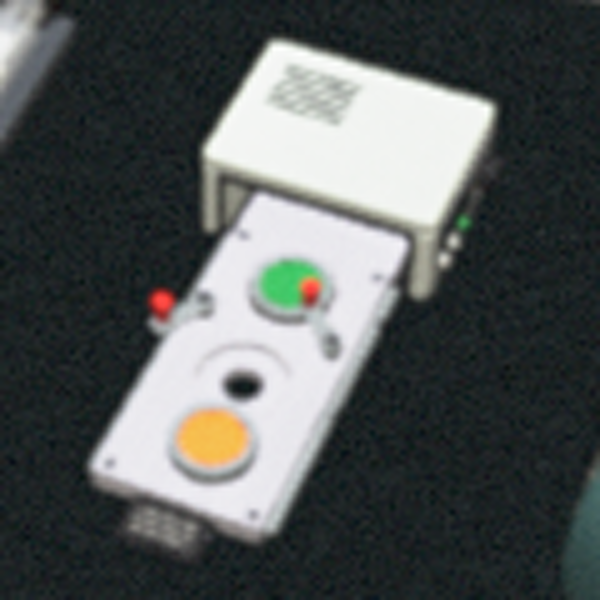

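```bash
cat > fit.py <<'E'
from h import *
from scipy.optimize import least_squares
np.set_printoptions(precision=4,suppress=True)
def blobs(p,lo,hi,roi,minA=6):
    hsv=cv2.cvtColor(p['img'],cv2.COLOR_RGB2HSV); m=cv2.inRange(hsv,np.array(lo),np.array(hi))
    k=np.zeros_like(m);k[roi[0]:roi[1],roi[2]:roi[3]]=1;m=m*k
    n,l,s,c=cv2.connectedComponentsWithStats(m)
    return [(tuple(np.round(c[i],2)),s[i,4]) for i in range(1,n) if s[i,4]>=minA]
def feats(p,roi):
    return dict(green=blobs(p,(45,90,60),(85,255,255),roi),amber=blobs(p,(12,90,120),(30,255,255),roi),
      red=blobs(p,(0,120,80),(8,255,255),roi,4),hole=blobs(p,(0,0,0),(180,255,60),roi,8))
E
python3 - <<'E'
from fit import *
for n,roi in (('top',(175,225,275,350)),('side',(175,255,300,370))):
    p=shot(n,n+'2');f=feats(p,roi)
    for k in f: print(n,k,[b for b in f[k] if b[1]<400], [px(p,*b[0],z).tolist() for b in f[k] if b[1]<400 for z in [dict(green=.026,amber=.032,red=.0455,hole=.014)[k]]])
E
```

```text
top green [((np.float64(334.53), np.float64(202.9)), np.int32(105))] [[0.5729786029254031, 0.13628315185371281, 0.026000000000000245]]
top amber [((np.float64(294.33), np.float64(198.46)), np.int32(114))] [[0.5708344163593086, 0.2615648652535485, 0.03200000000000003]]
top red [((np.float64(317.67), np.float64(181.27)), np.int32(15)), ((np.float64(328.5), np.float64(207.0)), np.int32(6))] [[0.6305905497177806, 0.19595736363776495, 0.045499999999999874], [0.5543222950639027, 0.1535085811821722, 0.045500000000000096]]
top hole [((np.float64(311.79), np.float64(200.5)), np.int32(28))] [[0.5744063846237875, 0.207757731752643, 0.014000000000000012]]
side green [((np.float64(336.7), np.float64(195.85)), np.int32(67))] [[0.5792234210047762, 0.1342442932791834, 0.026000000000000023]]
side amber [((np.float64(322.03), np.float64(227.04)), np.int32(118))] [[0.5732081653989676, 0.2607912436259068, 0.03200000000000003]]
side red [((np.float64(341.75), np.float64(197.92)), np.int32(12)), ((np.float64(311.71), np.float64(200.05)), np.int32(21))] [[0.556949766639872, 0.1521964498506282, 0.045499999999999985], [0.6336948149242434, 0.19209473092385532, 0.045499999999999985]]
side hole [((np.float64(328.0), np.float64(216.85)), np.int32(13))] [[0.5768399179341395, 0.20818276740908692, 0.013999999999999901]]
```

```bash
cat >> fit.py <<'E'
def rect(p,z,x0,x1,y0,y1,s=3.0):
    # world plane -> image, s px/mm ; u along -y (left = +y), v along -x (up = +x)
    W=int((y1-y0)*1000*s);H=int((x1-x0)*1000*s)
    dst=np.float32([[0,0],[W,0],[W,H],[0,H]])
    src=np.float32([proj(p,[x,y,z]) for x,y in ((x1,y1),(x1,y0),(x0,y0),(x0,y1))])
    M=cv2.getPerspectiveTransform(src,dst)
    return cv2.warpPerspective(p['img'],M,(W,H),flags=cv2.INTER_CUBIC)
E
python3 - <<'E'
from fit import *
for n in ('top','side'):
    p=shot(n,n+'3');r=rect(p,.02,.50,.66,.09,.34);cv2.imwrite(f'pics/r_{n}.png',r[:,:,::-1])
    g=r.min(2).astype(float)
    # long edges: per column find crossing of 120
    for name,cols in (('far',list(range(120,320,5))+list(range(470,560,5))),('near',range(120,560,5))):
        pts=[]
        for c in cols:
            col=cv2.GaussianBlur(g,(5,5),0)[:,c]
            idx=np.where(col>125)[0]
            if len(idx)==0: continue
            i=idx[0] if name=='far' else idx[-1]
            pts.append(((.34-c/3000),(.66-i/3000)))
        pts=np.array(pts,np.float32);vx,vy,a,b=cv2.fitLine(pts,cv2.DIST_HUBER,0,.001,.001).ravel()
        print(n,name,'slope dx/dy',vy/vx,'x at y=.2',b+(0.2-a)*vy/vx, 'res',np.abs(pts[:,1]-b-(pts[:,0]-a)*vy/vx).mean())
    pts=[]
    for rr in range(130,330,5):
        row=cv2.GaussianBlur(g,(5,5),0)[rr]; idx=np.where(row>125)[0]
        if len(idx): pts.append((.66-rr/3000,.34-idx[0]/3000))
    pts=np.array(pts,np.float32);vx,vy,a,b=cv2.fitLine(pts,cv2.DIST_HUBER,0,.001,.001).ravel()
    print('tab end: dy/dx',vy/vx,'y at x=.575',b+(.575-a)*vy/vx)
E
```

```text
top far slope dx/dy 0.023935242 x at y=.2 0.62818336 res 0.0005517459
top near slope dx/dy 0.023162076 x at y=.2 0.5181814 res 0.0006387664
tab end: dy/dx -0.44637764 y at x=.575 0.31610194
side far slope dx/dy 0.017616436 x at y=.2 0.63116235 res 0.0008568298
side near slope dx/dy 0.023462217 x at y=.2 0.5190559 res 0.00022737974
tab end: dy/dx -0.15726565 y at x=.575 0.309951
```

View pics/r_top.png

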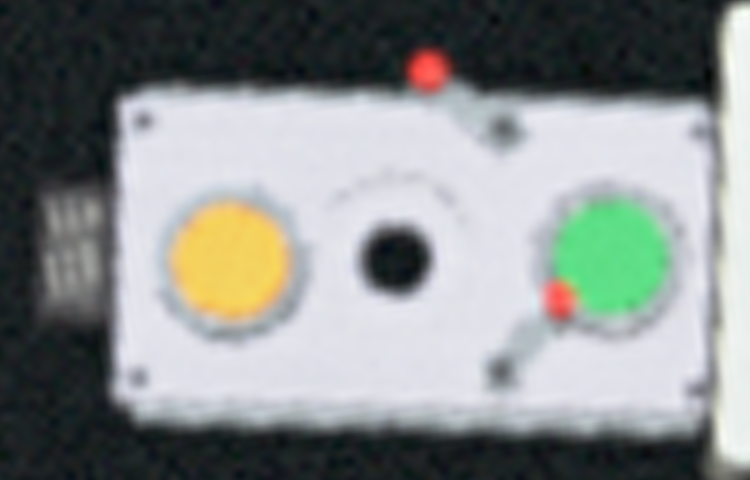

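View pics/r_side.png

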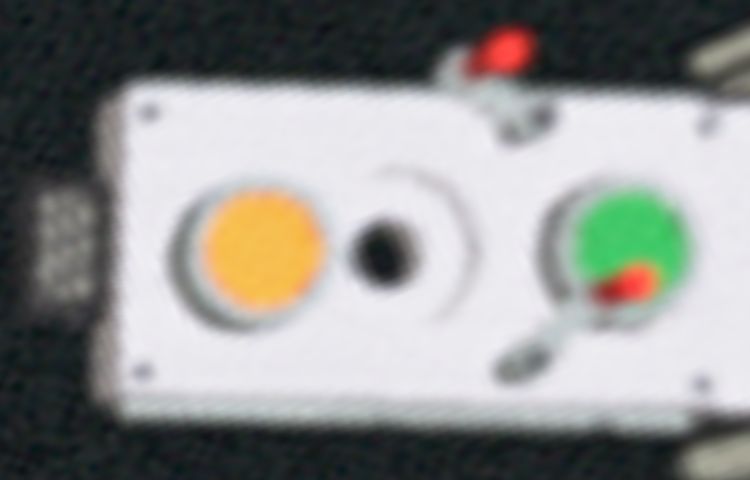

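```bash
cat >> h.py <<'E'
def delta(target,Rt=None,s=None):
    s=s or bot.read_state();R=cv2.Rodrigues(np.array(s['tcp_rot'],float))[0]
    out={'pos':s['tool_pos'],'slide_mm':R.T@(np.array(target)-s['tool_pos'])*1000}
    if Rt is not None: out['turn']=cv2.Rodrigues(R.T@Rt)[0].ravel()
    out['R']=R; return out
# tool: y down; z (jaw) along +-world x
RA=np.array([[0,0,1],[-1,0,0],[0,-1,0.]])  # columns x=-Y? see below
E
python3 - <<'E'
from h import *
np.set_printoptions(precision=4,suppress=True)
for sgn in (1,-1):
    z=np.array([sgn,0,0.]);y=np.array([0,0,-1.]);x=np.cross(y,z);Rt=np.c_[x,y,z]
    print(sgn,delta([.572,.310,.15],Rt))
E
```

```text
1 {'pos': array([0.2546, 0.6251, 0.2483]), 'slide_mm': array([ 412.8028,   98.2834, -172.122 ]), 'turn': array([0.   , 1.184, 0.   ]), 'R': array([[ 0.9261, -0.    ,  0.3772],
       [-0.3772, -0.    ,  0.9261],
       [-0.    , -1.    , -0.    ]])}
-1 {'pos': array([0.2546, 0.6251, 0.2483]), 'slide_mm': array([ 412.8028,   98.2834, -172.122 ]), 'turn': array([ 0.    , -1.9576, -0.    ]), 'R': array([[ 0.9261, -0.    ,  0.3772],
       [-0.3772, -0.    ,  0.9261],
       [-0.    , -1.    , -0.    ]])}
```

jog_arm --turn '[[0, 0, 0], [0, 0, 0], [0, 0, 0], [0, 0, 0], [0, 0, 0]]' --slide '[[45, 0, -19], [45, 0, -19], [45, 0, -19], [45, 0, -19], [45, 0, -19]]' --grip '[35, 35, 35, 35, 35]' --newtons 30

```text
time: 2.1
tool_pos: [0.4283, 0.4509, 0.2485]
tcp_rot: [-1.549, 0.303, -0.303]
wrist_force: [0.1, 0.7, -0.3]
width: 0.352
```

jog_arm --turn '[[0, 0, 0], [0, 0, 0], [0, 0, 0], [0, 0, 0], [0, 0.148, 0]]' --slide '[[45, 0, -19], [45, 0, -19], [45, 0, -19], [45, 0, -19], [0, 0, 0]]' --grip '[35, 35, 35, 35, 35]'

```text
time: 2.6
tool_pos: [0.5694, 0.3092, 0.2484]
tcp_rot: [-1.53, 0.423, -0.427]
wrist_force: [-0.9, 0.6, -0.1]
width: 0.352
```

jog_arm --turn '[[0, 0.148, 0], [0, 0.148, 0], [0, 0.148, 0], [0, 0.148, 0], [0, 0.148, 0]]' --slide '[[0, 0, 0], [0, 0, 0], [0, 0, 0], [0, 0, 0], [0, 0, 0]]' --grip '[35, 35, 35, 35, 35]'

```text
time: 3.1
tool_pos: [0.5653, 0.3139, 0.2483]
tcp_rot: [-1.332, 0.993, -0.993]
wrist_force: [-0.2, 0.1, -0.2]
width: 0.348
```

jog_arm --turn '[[0, 0.148, 0], [0, 0.148, 0], [0, 0, 0], [0, 0, 0]]' --slide '[[0, 0, 0], [0, 0, 0], [0, 0, 0], [0, 0, 0]]' --grip '[35, 35, 35, 35]'

```text
time: 3.5
tool_pos: [0.5652, 0.314, 0.2483]
tcp_rot: [-1.211, 1.207, -1.207]
wrist_force: [0.7, 1.1, 0.8]
width: 0.343
```

jog_arm --turn '[[0, 0, 0], [0, 0, 0], [0, 0, 0], [0, 0, 0], [0, 0, 0]]' --slide '[[12, 40, 7], [0, 48, 0], [0, 48, 0], [0, 42, 0], [0, 0, 0]]' --grip '[35, 35, 35, 35, 35]'

```text
time: 4.0
tool_pos: [0.5665, 0.2992, 0.0626]
tcp_rot: [-1.225, 1.214, -1.206]
wrist_force: [-2.3, -0.9, -0.7]
width: 0.358
```

Run:
```python
from fit import *
print(bot.read_state()['tool_pos'],bot.read_state()['wrist_force'])
for n in ('top','side'):
    p=shot(n,n+'4')
    c=p['img'][150:260,260:400] if n=='top' else p['img'][150:280,270:400]
    cv2.imwrite(f'pics/c4{n}.png',cv2.resize(c,None,fx=4.5,fy=4.5,interpolation=cv2.INTER_CUBIC)[:,:,::-1])
    print(n,px(p,*[b for b in feats(p,(175,225,275,350) if n=='top' else (175,255,300,370))['amber']][0][0],.032) if feats(p,(175,225,275,350) if n=='top' else (175,255,300,370))['amber'] else None)
```

```text
[0.5665 0.2992 0.0626] [-2.27   -0.9256 -0.6828]
top [0.584  0.2681 0.032 ]
side [0.581  0.2663 0.032 ]
```

View pics/c4top.png

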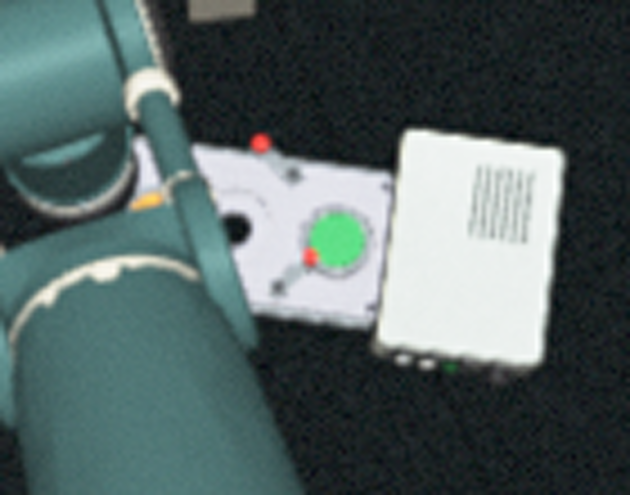

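View pics/c4side.png

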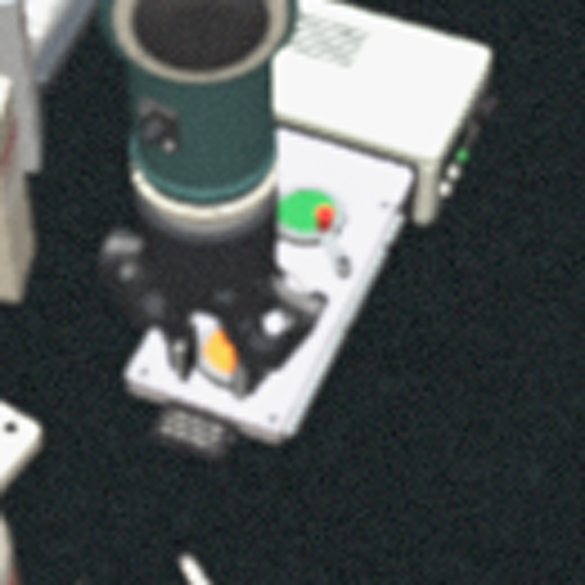

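Run:
```python
from fit import *
s=bot.read_state();print(s['time'],s['tool_pos'],s['wrist_force'],s['tcp_rot'])
p=eyes.read_camera('side');s=bot.read_state();print(s['time'],s['tool_pos'],s['wrist_force'],s['width'])
```

```text
4.1 [0.5718 0.3018 0.0699] [ 0.6541  0.0792 -0.0334] [-1.2119  1.209  -1.2079]
4.15 [0.5735 0.3026 0.0723] [ 0.758  -0.0093  0.8438] 0.34561581719017576
```

jog_arm --turn '[[0, 0, 0], [0, 0, 0], [0, 0, 0]]' --slide '[[0, 12, 0], [0, 6, 0], [0, 0, 0]]' --grip '[35, 35, 35]'

```text
time: 4.45
tool_pos: [0.5721, 0.302, 0.0524]
tcp_rot: [-1.209, 1.209, -1.209]
wrist_force: [-0.2, -0.1, -0.3]
width: 0.35
```

Run:
```python
from fit import *
p=shot('side','side5');s=bot.read_state();print(s['time'],s['tool_pos'],s['wrist_force'],s['width'])
r=rect(p,.02,.50,.65,.24,.34,5);cv2.imwrite('pics/r5.png',r[:,:,::-1])
c=p['img'][190:255,290:370];cv2.imwrite('pics/c5.png',cv2.resize(c,None,fx=8,fy=8,interpolation=cv2.INTER_CUBIC)[:,:,::-1])
```

```text
4.5 [0.5722 0.302  0.0526] [-0.4867  0.4098 -0.2718] 0.3511607330104876
```

View pics/c5.png

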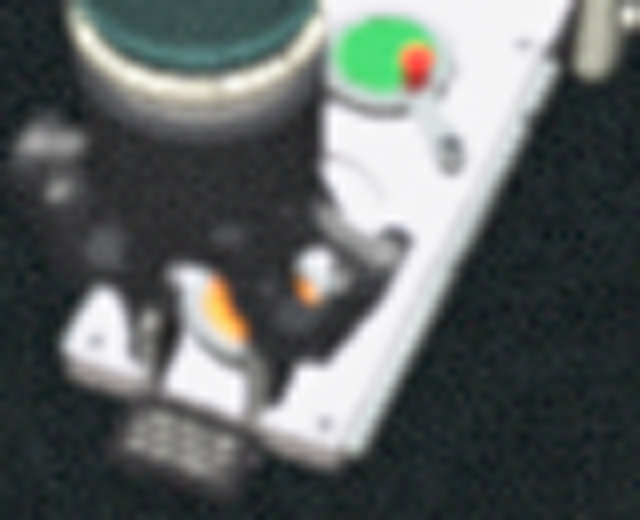

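jog_arm --turn '[[0, 0, 0], [0, 0, 0], [0, 0, 0], [0, 0, 0]]' --slide '[[0, 3, 0], [0, 2, 0], [0, 2, 0], [0, 0, 0]]' --grip '[35, 35, 35, 35]'

```text
time: 4.9
tool_pos: [0.5719, 0.3018, 0.0448]
tcp_rot: [-1.21, 1.21, -1.209]
wrist_force: [-0.0, -0.1, 0.2]
width: 0.346
```

jog_arm --turn '[[0, 0, 0], [0, 0, 0], [0, 0, 0]]' --slide '[[0, 2, 0], [0, 2, 0], [0, 0, 0]]' --grip '[35, 35, 35]'

```text
time: 5.2
tool_pos: [0.5719, 0.3019, 0.0408]
tcp_rot: [-1.21, 1.21, -1.209]
wrist_force: [0.7, 0.3, -0.2]
width: 0.352
```

jog_arm --turn '[[0, 0, 0], [0, 0, 0]]' --slide '[[0, 2, 0], [0, 0, 0]]' --grip '[35, 35]'

```text
time: 5.4
tool_pos: [0.572, 0.3019, 0.039]
tcp_rot: [-1.21, 1.209, -1.209]
wrist_force: [0.4, 0.4, 0.3]
width: 0.347
```

jog_arm --turn '[[0, 0, 0], [0, 0, 0]]' --slide '[[0, 1, 0], [0, 0, 0]]' --grip '[35, 35]'

```text
time: 5.6
tool_pos: [0.5721, 0.302, 0.0382]
tcp_rot: [-1.209, 1.209, -1.209]
wrist_force: [0.5, 0.0, 0.2]
width: 0.35
```

jog_arm --turn '[[0, 0, 0], [0, 0, 0]]' --slide '[[0, 1, 0], [0, 0, 0]]' --grip '[35, 35]'

```text
time: 5.8
tool_pos: [0.5721, 0.302, 0.0372]
tcp_rot: [-1.209, 1.209, -1.209]
wrist_force: [-0.2, 0.5, 0.0]
width: 0.351
```

jog_arm --turn '[[0, 0, 0], [0, 0, 0]]' --slide '[[0, 1, 0], [0, 0, 0]]' --grip '[35, 35]'

```text
time: 6.0
tool_pos: [0.5724, 0.3021, 0.0366]
tcp_rot: [-1.209, 1.209, -1.209]
wrist_force: [-1.0, -0.2, 1.6]
width: 0.353
```

jog_arm --turn '[[0, 0, 0], [0, 0, 0]]' --slide '[[0, 1, 0], [0, 0, 0]]' --grip '[35, 35]'

```text
time: 6.2
tool_pos: [0.5724, 0.3021, 0.0365]
tcp_rot: [-1.209, 1.209, -1.209]
wrist_force: [-3.4, -1.3, 7.5]
width: 0.356
```

jog_arm --turn '[[0, 0, 0], [0, 0, 0]]' --slide '[[0, 1, 0], [0, 0, 0]]' --grip '[35, 35]'

```text
time: 6.4
tool_pos: [0.5724, 0.3021, 0.0365]
tcp_rot: [-1.209, 1.209, -1.209]
wrist_force: [-3.6, -2.3, 13.9]
width: 0.346
```

jog_arm --turn '[[0, 0, 0], [0, 0, 0], [0, 0, 0], [0, 0, 0], [0, 0, 0]]' --slide '[[0, -4.5, 0], [0, 0, 0], [5, 0, 0], [5, 0, 0], [5, 0, 0]]' --grip '[35, 35, 35, 35, 35]'

```text
time: 6.9
tool_pos: [0.5719, 0.2864, 0.0382]
tcp_rot: [-1.21, 1.21, -1.209]
wrist_force: [1.1, -0.2, 0.2]
width: 0.347
```

jog_arm --turn '[[0, 0, 0], [0, 0, 0], [0, 0, 0], [0, 0, 0]]' --slide '[[4, 0, 0.5], [4, 0, 0.5], [4, 0, 0.5], [0, 0, 0]]' --grip '[35, 35, 35, 35]'

```text
time: 7.3
tool_pos: [0.5738, 0.2743, 0.0387]
tcp_rot: [-1.209, 1.21, -1.21]
wrist_force: [-0.7, -0.8, 0.4]
width: 0.35
```

Run:
```python
from fit import *
s=bot.read_state();print(s['time'],s['tool_pos'],s['wrist_force'],s['width'])
for n in ('side','top'):
    p=shot(n,n+'6')
    c=p['img'][190:255,290:370] if n=='side' else p['img'][165:235,270:350];cv2.imwrite(f'pics/c6{n}.png',cv2.resize(c,None,fx=7,fy=7,interpolation=cv2.INTER_CUBIC)[:,:,::-1])
```

```text
7.3 [0.5738 0.2743 0.0387] [-0.7484 -0.786   0.3803] 0.3504703086095872
```

View pics/c6side.png

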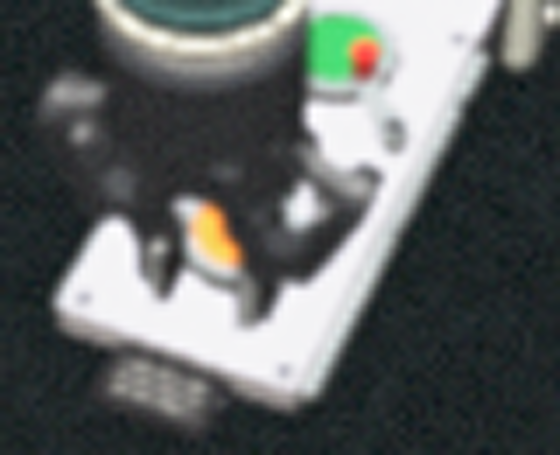

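View pics/c6top.png

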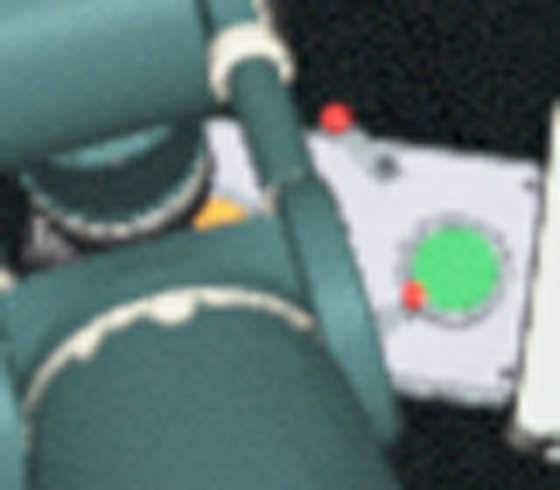

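jog_arm --turn '[[0, 0, 0], [0, 0, 0], [0, 0, 0], [0, 0, 0], [0, 0, 0]]' --slide '[[4, 0, 0.3], [4, 0, 0.3], [4, 0, 0.3], [4, 0, 0.3], [4, 0, 0.3]]' --grip '[35, 35, 35, 35, 35]'

```text
time: 7.9
tool_pos: [0.5753, 0.2546, 0.0389]
tcp_rot: [-1.209, 1.209, -1.209]
wrist_force: [0.4, 1.5, -0.5]
width: 0.35
```

Run:
```python
from fit import *
s=bot.read_state();print(s['time'],s['tool_pos'],s['wrist_force'],s['width'])
for n in ('side',):
    p=shot(n,n+'7')
    c=p['img'][180:245,290:370];cv2.imwrite(f'pics/c7{n}.png',cv2.resize(c,None,fx=7,fy=7,interpolation=cv2.INTER_CUBIC)[:,:,::-1])
```

```text
7.9 [0.5753 0.2546 0.0389] [ 0.3824  1.4883 -0.5477] 0.3503350418328737
```

View pics/c7side.png

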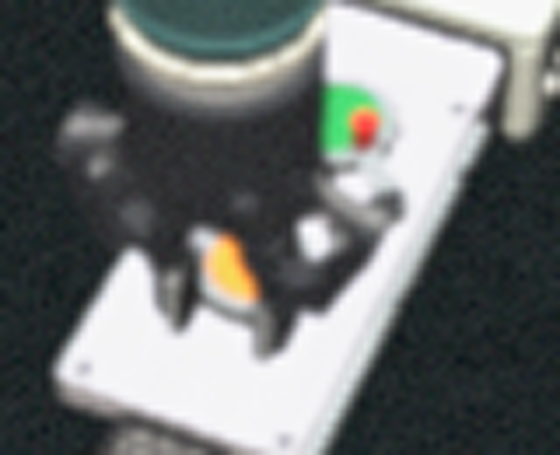

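jog_arm --turn '[[0, 0, 0], [0, 0, 0], [0, 0, 0], [0, 0, 0], [0, 0, 0]]' --slide '[[3, 0, 0.2], [3, 0, 0.2], [3, 0, 0.2], [3, 0, 0], [2, 0, 0]]' --grip '[35, 35, 35, 35, 35]'

```text
time: 8.45
tool_pos: [0.5757, 0.2406, 0.0387]
tcp_rot: [-1.21, 1.209, -1.209]
wrist_force: [0.2, 0.0, -1.3]
width: 0.345
```

Run:
```python
from fit import *
s=bot.read_state();print(s['time'],s['tool_pos'],s['wrist_force'],s['width'])
for n in ('side',):
    p=shot(n,n+'8')
    c=p['img'][180:245,290:370];cv2.imwrite(f'pics/c8{n}.png',cv2.resize(c,None,fx=7,fy=7,interpolation=cv2.INTER_CUBIC)[:,:,::-1])
```

```text
8.45 [0.5757 0.2406 0.0387] [ 0.2173  0.0171 -1.3491] 0.34474608771797993
```

View pics/c8side.png

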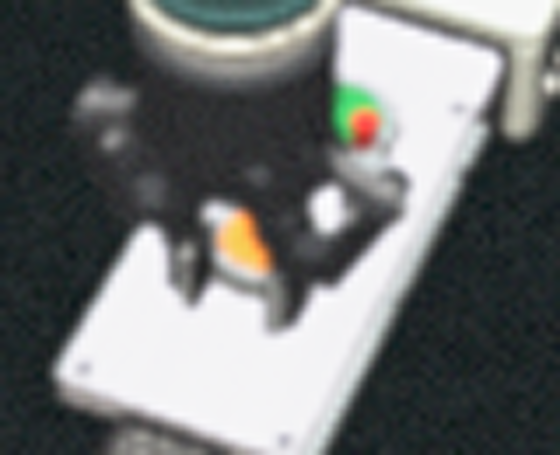

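```bash
cat >> fit.py <<'E'
def glass(p,roi):
    hsv=cv2.cvtColor(p['img'],cv2.COLOR_RGB2HSV); m=cv2.inRange(hsv,np.array((12,90,120)),np.array((30,255,255)))
    k=np.zeros_like(m);k[roi[0]:roi[1],roi[2]:roi[3]]=1;m=m*k
    P=np.array([px(p,u,v) for v,u in zip(*np.nonzero(m)) if p['depth'][v,u]>0])
    return P
E
python3 - <<'E'
from fit import *
p=shot('side','side9');P=glass(p,(180,255,290,370));print(len(P),np.median(P,0),P.min(0),P.max(0))
A=np.c_[P[:,:2]-np.median(P[:,:2],0),np.ones(len(P))];print(np.linalg.lstsq(A,P[:,2],rcond=None)[0])
r=rect(p,.02,.50,.66,.13,.30);cv2.imwrite('pics/r9.png',r[:,:,::-1])
# plate top check
print([px(p,u,v) for u,v in ((305,232),(325,240),(340,220))])
E
```

```text
41 [0.5804 0.2198 0.0321] [0.5574 0.1504 0.0262] [0.5946 0.2596 0.1046]
[-1.486   0.413   0.0422]
[array([0.6132, 0.2873, 0.0219]), array([0.5522, 0.2906, 0.0207]), array([0.5395, 0.2099, 0.0194])]
```

View pics/r9.png

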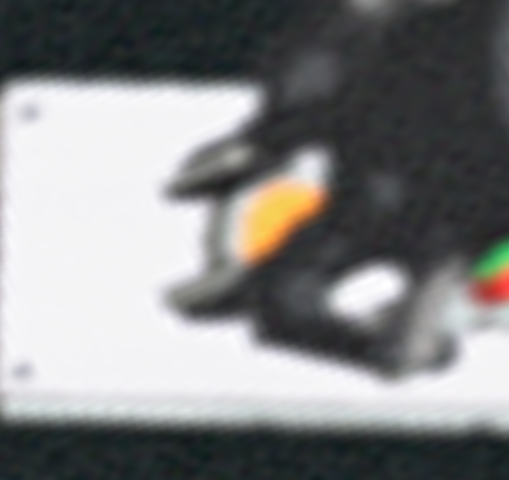

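Run:
```python
from fit import *
for i in range(4):
    p=shot('side','side10')
    hsv=cv2.cvtColor(p['img'],cv2.COLOR_RGB2HSV); m=cv2.inRange(hsv,np.array((15,130,150)),np.array((30,255,255)))
    k=np.zeros_like(m);k[205:235,310:340]=1;m=m*k
    P=np.array([np.r_[u,v,px(p,u,v)] for v,u in zip(*np.nonzero(m))])
    print(len(P),np.median(P,0),np.sort(P[:,4]))
```

```text
22 [324.5    214.5      0.5838   0.2182   0.0301] [0.0262 0.0268 0.0272 0.0279 0.0282 0.0291 0.0294 0.0298 0.0299 0.0299
 0.03   0.0302 0.0304 0.0308 0.031  0.031  0.0315 0.0333 0.034  0.0758
 0.1001 0.9794]
21 [324.     214.       0.5842   0.2172   0.0298] [0.0278 0.0284 0.0284 0.0288 0.0291 0.0292 0.0292 0.0294 0.0296 0.0297
 0.0298 0.0305 0.0306 0.0307 0.0316 0.0327 0.0333 0.0334 0.0336 0.088
 0.1004]
20 [324.     214.       0.5863   0.2163   0.0299] [0.0249 0.0251 0.0252 0.0273 0.0282 0.0288 0.0291 0.0293 0.0296 0.0298
 0.0301 0.0303 0.0303 0.0305 0.0308 0.0314 0.0319 0.033  0.0885 0.0989]
19 [324.     214.       0.5863   0.2183   0.0305] [0.0257 0.0264 0.0271 0.0282 0.0284 0.0289 0.0292 0.0294 0.0302 0.0305
 0.0308 0.0312 0.0319 0.0326 0.033  0.0331 0.0333 0.0339 0.0887]
```

jog_arm --turn '[[0, 0, 0], [0, 0, 0], [0, 0, 0]]' --slide '[[1.5, 0, 0], [1, 0, 0], [0, 0, 0]]' --grip '[35, 35, 35]'

```text
time: 9.05
tool_pos: [0.5758, 0.2384, 0.0388]
tcp_rot: [-1.209, 1.209, -1.209]
wrist_force: [0.3, -0.4, -0.1]
width: 0.345
```

```bash
cat > chk.py <<'E'
from fit import *
s=bot.read_state();print(s['time'],s['tool_pos'],s['wrist_force'])
import sys
for i in range(2):
    p=shot('side',sys.argv[1])
    hsv=cv2.cvtColor(p['img'],cv2.COLOR_RGB2HSV); m=cv2.inRange(hsv,np.array((15,130,150)),np.array((30,255,255)))
    k=np.zeros_like(m);k[200:235,310:340]=1;m=m*k
    P=np.array([np.r_[u,v,px(p,u,v)] for v,u in zip(*np.nonzero(m))]);P=P[P[:,4]<.05]
    print(len(P),np.median(P,0))
r=rect(p,.02,.50,.66,.13,.30);cv2.imwrite('pics/r_'+sys.argv[1]+'.png',r[:,:,::-1])
E
python3 chk.py s11
```

```text
9.05 [0.5758 0.2384 0.0388] [ 0.2781 -0.3587 -0.1328]
27 [325.     215.       0.5849   0.2139   0.0265]
27 [325.     215.       0.5844   0.2143   0.027 ]
```

View pics/r_s11.png

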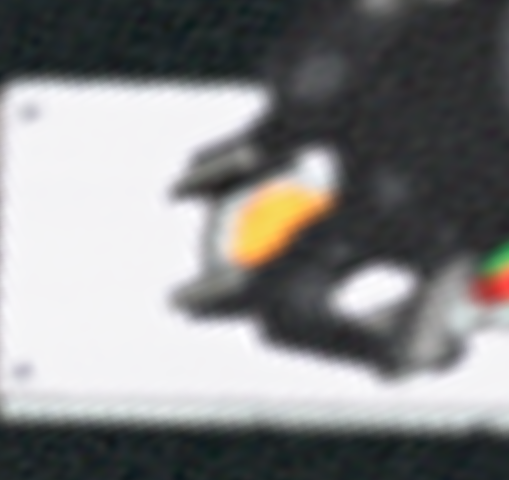

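jog_arm --turn '[[0, 0, 0], [0, 0, 0], [0, 0, 0], [0, 0, 0], [0, 0, 0]]' --slide '[[-10, 0, 0], [-10, 0, 0], [-10, -30, 0], [0, -40, 30], [0, -10, 50]]' --grip '[35, 35, 35, 35, 0]'

```text
time: 9.65
tool_pos: [0.6558, 0.2715, 0.1238]
tcp_rot: [-1.205, 1.205, -1.207]
wrist_force: [1.7, 1.3, 0.9]
width: 0.198
```

jog_arm --turn '[[0, 0, 0], [0, 0, 0], [0, 0, 0]]' --slide '[[0, 0, 20], [0, 0, 0], [0, 0, 0]]' --grip '[0, 0, 0]'

```text
time: 9.95
tool_pos: [0.674, 0.269, 0.1177]
tcp_rot: [-1.211, 1.21, -1.208]
wrist_force: [0.7, -0.5, -0.8]
width: 0.003
```

```bash
python3 chk.py s12
python3 - <<'E'
from fit import *
p=shot('top','t12');c=p['img'][150:260,240:380];cv2.imwrite('pics/c12.png',cv2.resize(c,None,fx=5,fy=5,interpolation=cv2.INTER_CUBIC)[:,:,::-1])
E
```

```text
9.95 [0.674  0.269  0.1177] [ 0.6647 -0.4866 -0.7587]
87 [328.     214.       0.5764   0.2084   0.0266]
86 [328.     214.       0.5763   0.2084   0.0267]
```

View pics/r_s12.png

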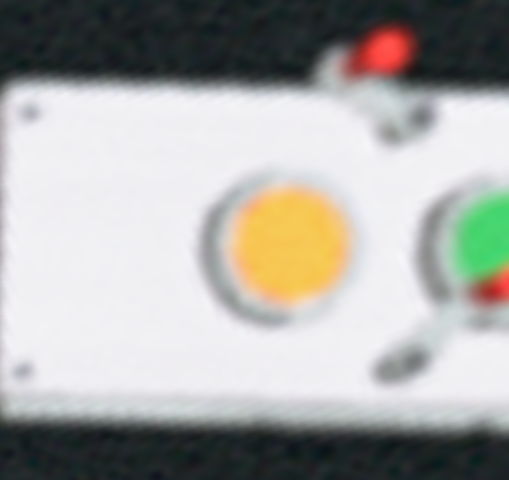

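View pics/c12.png

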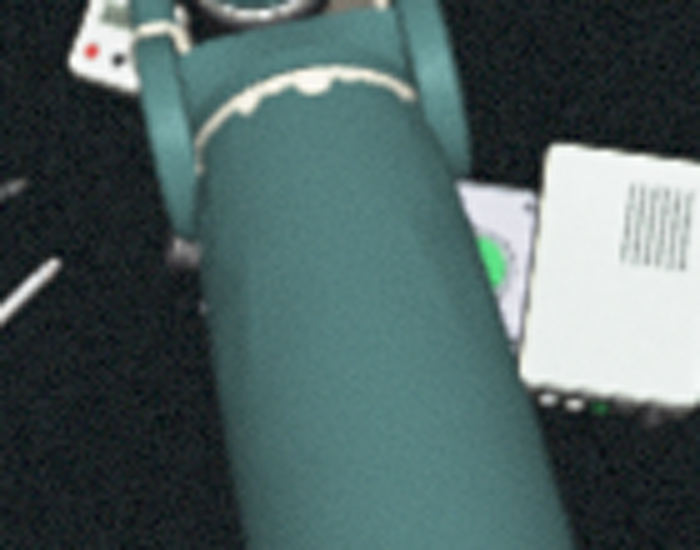

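Run:
```python
from fit import *
p=shot('side','s13')
for t in ('lamp_carton_1','lamp_carton_2','lamp_loose','timer'):
    print(t,[(round(r['conf'],2),w(p,r['xyz']),proj(p,w(p,r['xyz']))) for r in nets.search_frame(t,p)[:3]])
r=feats(p,(175,255,300,370))['red'];print([px(p,*b[0],.0455) for b in r], bot.read_state()['tool_pos'])
```

```text
lamp_carton_1 [(0.96, array([0.7506, 0.2613, 0.0873]), array([262.4293, 195.7054])), (0.7, array([0.8041, 0.1631, 0.1454]), array([259.5106, 152.5724]))]
lamp_carton_2 [(0.96, array([0.7506, 0.2613, 0.0873]), array([262.4293, 195.7054])), (0.7, array([0.8041, 0.1631, 0.1454]), array([259.5106, 152.5724]))]
lamp_loose []
timer []
[array([0.5565, 0.1527, 0.0455]), array([0.6334, 0.1914, 0.0455])] [0.6742 0.2686 0.1185]
```

View pics/s13.png

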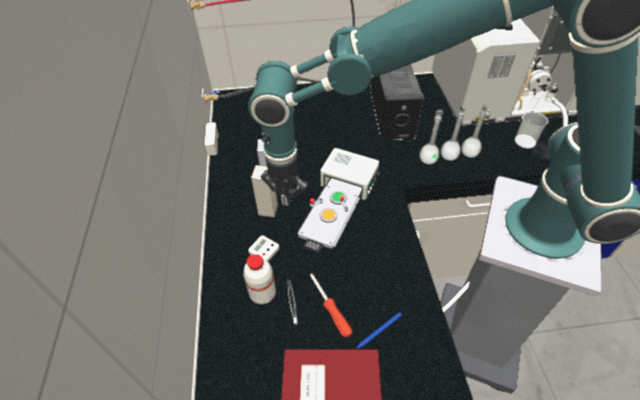

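jog_arm --turn '[[0, 0, 0], [0, 0, 0], [0, 0, 0], [0, 0, 0], [0, 0, 0]]' --slide '[[25, 0, -10], [25, 0, 0], [24, 0, 0], [0, 20, 0], [0, 20, 0]]' --grip '[0, 0, 0, 0, 0]'

```text
time: 10.85
tool_pos: [0.6658, 0.1937, 0.0797]
tcp_rot: [-1.206, 1.209, -1.211]
wrist_force: [-0.1, -0.2, -0.5]
width: 0.005
```

jog_arm --turn '[[0, 0, 0], [0, 0, 0], [0, 0, 0], [0, 0, 0]]' --slide '[[0, 12, 0], [0, 9, 0], [0, 0, 0], [0, 0, 0]]' --grip '[0, 0, 0, 0]'

```text
time: 11.25
tool_pos: [0.6651, 0.1948, 0.0579]
tcp_rot: [-1.209, 1.209, -1.209]
wrist_force: [-0.3, 0.6, -0.4]
width: -0.002
```

```bash
python3 chk.py s14
python3 - <<'E'
import cv2
c=cv2.imread('pics/s14.png')[150:240,260:370];cv2.imwrite('pics/c14.png',cv2.resize(c,None,fx=6,fy=6,interpolation=cv2.INTER_CUBIC))
E
```

```text
11.25 [0.6651 0.1948 0.0579] [-0.3158  0.6419 -0.3774]
88 [328.     214.       0.5767   0.2081   0.0269]
89 [328.     214.       0.5766   0.2085   0.0264]
```

View pics/c14.png

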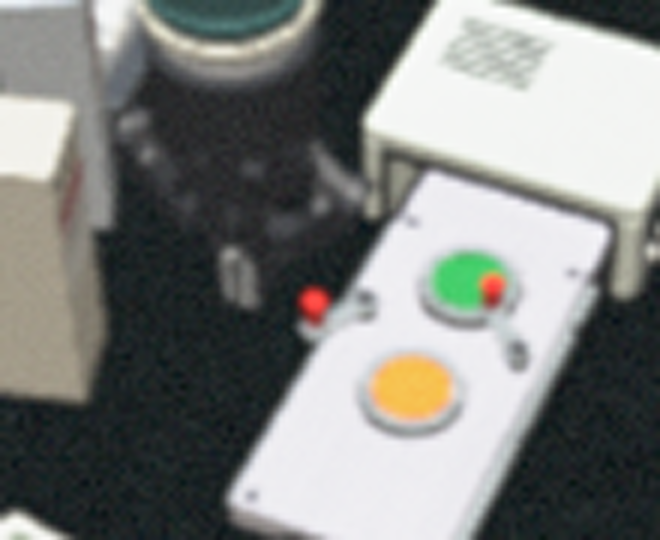

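jog_arm --turn '[[0, 0, 0], [0, 0, 0], [0, 0, 0], [0, 0, 0], [0, 0, 0]]' --slide '[[0, 2, -6], [0, 0, -6], [0, 0, -5], [0, 0, -5], [0, 0, -5]]' --grip '[0, 0, 0, 0, 0]'

```text
time: 11.85
tool_pos: [0.6383, 0.195, 0.0565]
tcp_rot: [-1.207, 1.208, -1.21]
wrist_force: [2.6, 1.1, 1.1]
width: -0.001
```

```bash
python3 chk.py s15
python3 - <<'E'
import cv2
c=cv2.imread('pics/s15.png')[150:240,260:370];cv2.imwrite('pics/c15.png',cv2.resize(c,None,fx=6,fy=6,interpolation=cv2.INTER_CUBIC))
E
```

```text
11.85 [0.6383 0.195  0.0565] [2.6016 1.1207 1.1401]
87 [328.     214.       0.576    0.2081   0.0261]
84 [328.     214.       0.5761   0.2067   0.0264]
```

View pics/c15.png

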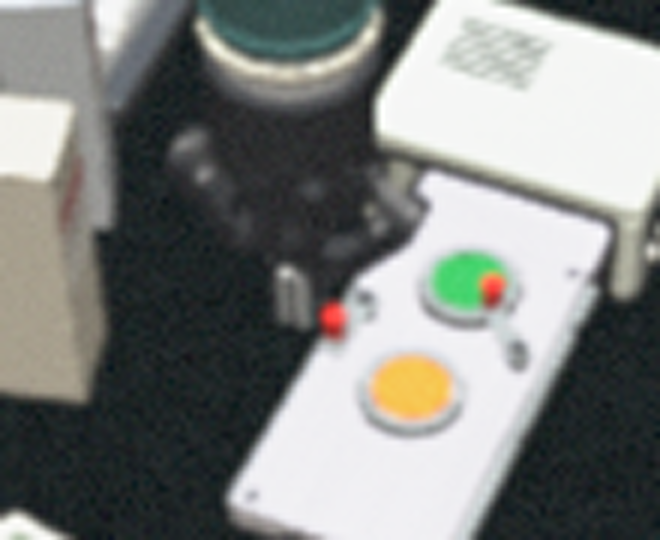

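jog_arm --turn '[[0, 0, 0], [0, 0, 0], [0, 0, 0], [0, 0, 0], [0, 0, 0]]' --slide '[[0, 0, -5], [0, 0, -5], [0, 0, -5], [0, 0, -5], [0, 0, -4]]' --grip '[0, 0, 0, 0, 0]'

```text
time: 12.45
tool_pos: [0.6136, 0.1938, 0.0554]
tcp_rot: [-1.21, 1.208, -1.21]
wrist_force: [3.4, -2.4, -1.2]
width: -0.001
```

```bash
python3 chk.py s16
python3 - <<'E'
import cv2
c=cv2.imread('pics/s16.png')[150:240,260:370];cv2.imwrite('pics/c16.png',cv2.resize(c,None,fx=6,fy=6,interpolation=cv2.INTER_CUBIC))
E
```

```text
12.45 [0.6136 0.1938 0.0554] [ 3.4088 -2.359  -1.2359]
86 [328.     214.       0.5767   0.2073   0.0267]
87 [328.     214.       0.5769   0.2079   0.0263]
```

View pics/c16.png

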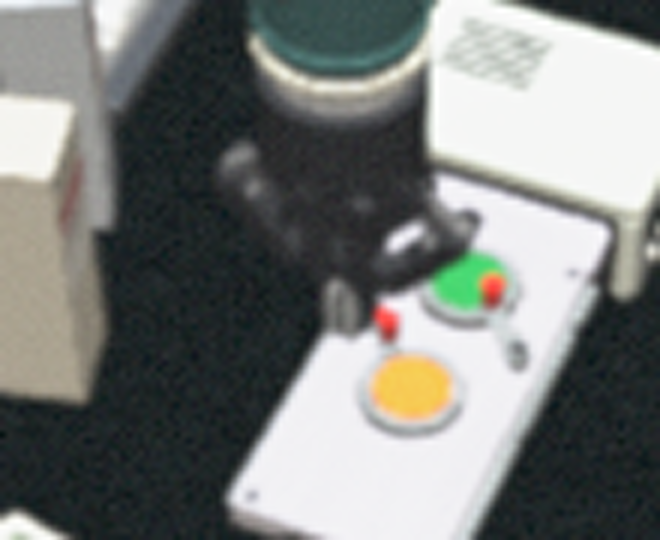

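jog_arm --turn '[[0, 0, 0], [0, 0, 0], [0, 0, 0]]' --slide '[[0, 0, -3], [0, 0, -2], [0, 0, 0]]' --grip '[0, 0, 0]'

```text
time: 12.85
tool_pos: [0.6118, 0.1947, 0.0568]
tcp_rot: [-1.204, 1.205, -1.212]
wrist_force: [8.4, -1.1, -1.2]
width: 0.004
```

Run:
```python
from fit import *
p=shot('side','s17');s=bot.read_state();print(s['tool_pos'],s['wrist_force'])
for b in feats(p,(175,255,300,370))['red']:
    q=px(p,*b[0],.0455);d=q[:2]-[.6156,.1703];print(b,q,np.hypot(*d),np.degrees(np.arctan2(d[1],d[0]))+1.2)
```

```text
[0.6118 0.1947 0.0568] [ 8.2961 -0.8804 -1.3418]
((np.float64(341.82), np.float64(198.09)), np.int32(11)) [0.5565 0.1527 0.0455] 0.06162656078055401 -162.23010232839226
((np.float64(323.75), np.float64(203.25)), np.int32(12)) [0.5972 0.1902 0.0455] 0.027121512046864762 133.96536606510273
```

jog_arm --turn '[[0, 0, 0], [0, 0, 0], [0, 0, 0]]' --slide '[[0, 0, -2], [0, 0, -1], [0, 0, 0]]' --grip '[0, 0, 0]'

```text
time: 13.2
tool_pos: [0.611, 0.195, 0.0577]
tcp_rot: [-1.2, 1.202, -1.213]
wrist_force: [11.7, -1.7, -2.2]
width: -0.003
```

```bash
cat > post.py <<'E'
from fit import *
import sys
p=shot('side',sys.argv[1]);s=bot.read_state();print(s['tool_pos'],s['wrist_force'])
for b in feats(p,(175,255,300,370))['red']:
    q=px(p,*b[0],.0455);d=q[:2]-[.6156,.1703];print(b,q,np.hypot(*d),np.degrees(np.arctan2(d[1],d[0]))+1.2)
c=p['img'][150:240,260:370];cv2.imwrite(f'pics/c{sys.argv[1]}.png',cv2.resize(c,None,fx=6,fy=6,interpolation=cv2.INTER_CUBIC)[:,:,::-1])
E
python3 post.py s18
```

```text
[0.611  0.195  0.0577] [11.5261 -1.6562 -1.4364]
((np.float64(341.82), np.float64(198.09)), np.int32(11)) [0.5565 0.1527 0.0455] 0.06162656078055401 -162.23010232839226
((np.float64(323.82), np.float64(203.36)), np.int32(11)) [0.5968 0.1905 0.0455] 0.027576076843563814 134.05709677824933
```

View pics/cs18.png

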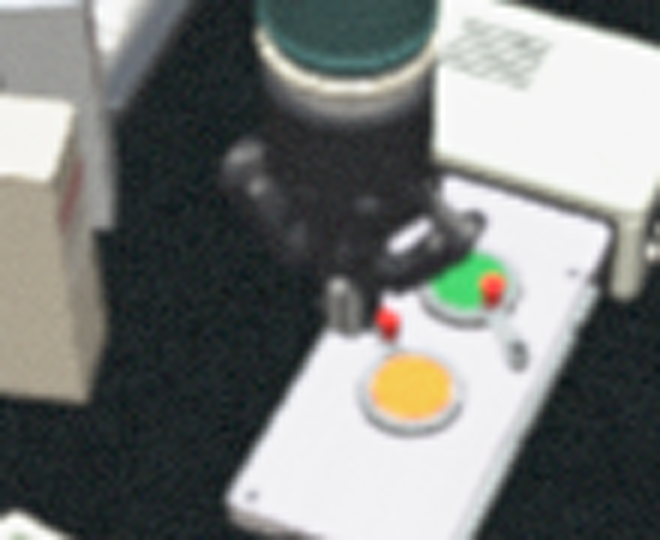

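jog_arm --turn '[[0, 0, 0], [0, 0, 0], [0, 0, 0], [0, 0, 0], [0, 0, 0]]' --slide '[[0, 0, 10], [0, 0, 15], [0, 0, 20], [0, 0, 0], [0, 0, 0]]' --grip '[0, 0, 0, 0, 0]'

```text
time: 13.75
tool_pos: [0.6498, 0.1946, 0.0548]
tcp_rot: [-1.211, 1.212, -1.208]
wrist_force: [0.4, 0.0, -0.1]
width: 0.004
```

```bash
python3 post.py s19
```

```text
[0.6493 0.1945 0.0547] [0.6083 0.5902 0.3462]
((np.float64(341.8), np.float64(197.9)), np.int32(10)) [0.5568 0.1521 0.0455] 0.061518843557443456 -161.56381164325495
((np.float64(324.33), np.float64(203.44)), np.int32(9)) [0.5954 0.1902 0.0455] 0.028396205711174752 136.58365642200712
```

View pics/cs19.png

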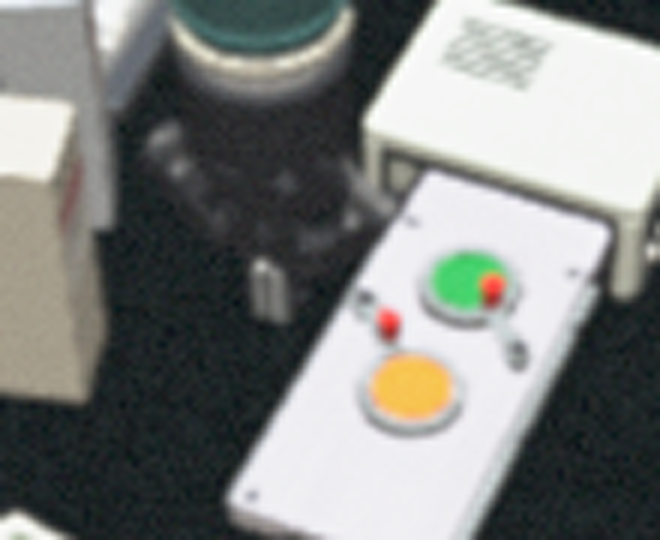

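jog_arm --turn '[[0, 0, 0], [0, 0, 0], [0, 0, 0], [0, 0, 0], [0, 0, 0]]' --slide '[[0, -30, 0], [0, -45, 0], [0, -45, 0], [0, -45, 0], [-40, 0, -10]]' --grip '[0, 0, 0, 0, 0]'

```text
time: 14.3
tool_pos: [0.6452, 0.2324, 0.23]
tcp_rot: [-1.196, 1.204, -1.217]
wrist_force: [1.7, -0.0, 0.3]
width: -0.001
```

jog_arm --turn '[[0, 0, 0], [0, 0, 0], [0, 0, 0], [0, 0, 0], [0, 0, 0]]' --slide '[[-40, 0, -25], [-40, 0, -25], [-40, 0, -25], [-40, 0, -25], [-40, 0, -25]]' --grip '[0, 0, 0, 0, 0]'

```text
time: 14.8
tool_pos: [0.5131, 0.4354, 0.2201]
tcp_rot: [-1.211, 1.21, -1.209]
wrist_force: [1.3, 1.0, -0.4]
width: -0.002
```

jog_arm --turn '[[0, 0, 0], [0, 0, 0], [0, 0, 0], [0, 0, 0], [0, 0, 0]]' --slide '[[-40, 0, -20], [-40, 0, -20], [-20, 0, 0], [0, 0, 0], [0, 0, 0]]' --grip '[0, 0, 0, 0, 0]'

```text
time: 15.3
tool_pos: [0.4747, 0.5339, 0.2198]
tcp_rot: [-1.212, 1.208, -1.209]
wrist_force: [0.6, -0.4, -0.3]
width: -0.0
```

```bash
python3 post.py s20
python3 - <<'E'
from fit import *
p=shot('top','t20')
f=feats(p,(175,225,275,350));print(f)
for b in f['red']: print(px(p,*b[0],.0455))
for b in f['amber']: print(px(p,*b[0],.026))
r=rect(p,.02,.50,.66,.09,.34);cv2.imwrite('pics/r20.png',r[:,:,::-1])
print(bot.read_state()['joint_vel'])
E
```

```text
[0.4753 0.5333 0.22  ] [0.0937 0.3048 0.2211]
{'green': [((np.float64(334.53), np.float64(202.9)), np.int32(105))], 'amber': [((np.float64(311.23), np.float64(199.78)), np.int32(112))], 'red': [((np.float64(317.83), np.float64(193.17)), np.int32(6)), ((np.float64(328.43), np.float64(206.71)), np.int32(7))], 'hole': [((np.float64(313.54), np.float64(179.47)), np.int32(668)), ((np.float64(296.59), np.float64(219.31)), np.int32(465))]}
[0.5933 0.191  0.0455]
[0.5552 0.1538 0.0455]
[0.5741 0.2093 0.026 ]
[-0.0117 -0.0041 -0.0027  0.0004 -0.0027  0.0038]
```

View pics/r20.png

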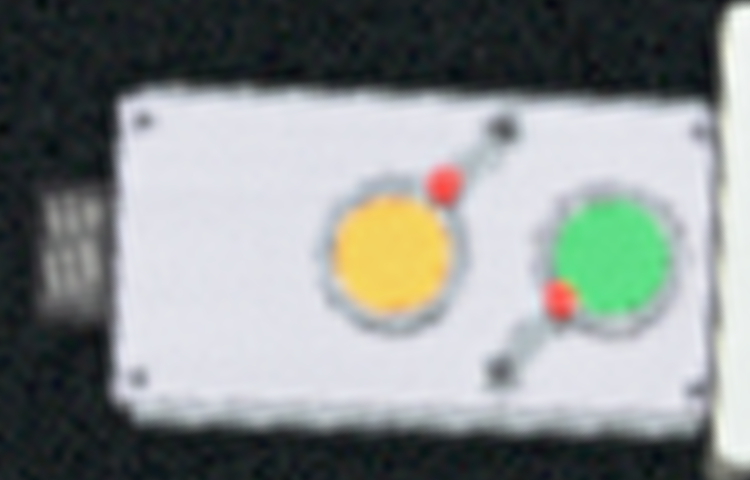

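View pics/t20.png

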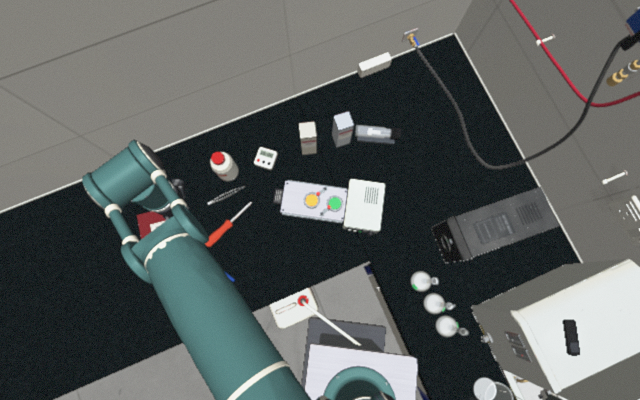

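Run:
```python
from workcell import bot
print(bot.finish_job())
```

```text
the job is handed in; nothing more can be done
None
```

The amber filter is seated in its pocket and its keeper is closed over it. I handed the job in at about 15.5 s of the 54 s allowed; the hand-in gave no verdict.

I pushed the filter across the rim with the part-open fingertips cradling its ring. It dropped in, and the glass was never touched. I then backed off, shut the fingers and pushed the red post round. Near the end the keeper stopped moving while the push force rose to about 12 N, so I took that as its stop. After that I withdrew the arm clear of everything.

Last checks:
- **Filter:** its glass measured about 26.5 mm above the worktop, against 26 mm expected when seated. Its centre was within 1–2 mm of the pocket centre in both cameras.
- **Keeper:** it looks like a mirror image of the green one. Comparing the two posts puts it about 0.01 rad from home in both views. While the fingers were still against the post, a reading of that post alone came out about 4° (0.07 rad) short. After I withdrew, the same reading was about 1.4° short. I put the difference down to the fingers partly hiding the post and to camera error.
- **Everything else:** the green filter and its keeper measured as they did at the start. In the final top picture the other things on the bench looked unmoved, though I did not measure them individually and the pen was mostly hidden behind the arm.

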